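# Put away two piles of chainsaw spares

## Task

Take the two piles of chainsaw spares apart and put each part away in the middle of its own bin, flat on the bin's floor: the fuel cap in the white bin, the starter pulley in the blue one, the carburettor in the red one, the air filter in the green one and the muffler in the yellow one. Keep every part right way up, and set the parts down; don't tip, knock off or drop any of them.

Things in the scene. Friction and masses are not known exactly. Their poses are not given: they have to be found in the camera images.
- fuel_cap: fuel cap: red plastic disc with a black bar on top, diameter 38 mm, 22 mm high, about 40 g. It starts on top of the starter pulley. Origin at the centre of its underside, z up.
- starter_pulley: starter pulley: white nylon spool with a grey face on top, diameter 54 mm over its two flanges, 26 mm high, about 80 g; grips like a plain cylinder. It starts on the air filter or on the muffler, with the fuel cap on it. Origin at the centre of its underside, z up.
- carburettor: carburettor: bright aluminium block with a brass-rimmed black bore on top, 46 mm (along its x) x 40 mm (along its y), 26 mm high, about 150 g. It starts on whichever of air filter and muffler the pulley is not on. Origin at the centre of its underside, z up.
- air_filter: air filter: orange rectangular block with cream pleats on top, 90 mm (along its x) x 60 mm (along its y), 34 mm high, about 100 g. It starts on the bench, the bottom of one pile. Origin at the centre of its underside, z up.
- muffler: muffler: dark steel rectangular box with a bright seam round the middle and a bright stud near each end of its top, 90 mm (along its x) x 60 mm (along its y), 34 mm high, about 300 g. It starts on the bench, the bottom of the other pile. Origin at the centre of its underside, z up.
- bin_white: shallow open square storage bin, white plastic, with a strip of white paper on its outer front wall, fixed to the bench; 128 x 128 mm outside, 120 x 120 mm inside, floor and walls 4 mm thick, rim 20 mm above the bench. Origin at the centre of its underside, on the bench, z up; x and y run along its sides, turned by at most 0.12 rad. The five bins stand beyond the piles, in any order.
- bin_blue: shallow open square storage bin, blue plastic, with a strip of white paper on its outer front wall, fixed to the bench; 128 x 128 mm outside, 120 x 120 mm inside, floor and walls 4 mm thick, rim 20 mm above the bench. Origin at the centre of its underside, on the bench, z up; x and y run along its sides, turned by at most 0.12 rad. The five bins stand beyond the piles, in any order.
- bin_red: shallow open square storage bin, red plastic, with a strip of white paper on its outer front wall, fixed to the bench; 128 x 128 mm outside, 120 x 120 mm inside, floor and walls 4 mm thick, rim 20 mm above the bench. Origin at the centre of its underside, on the bench, z up; x and y run along its sides, turned by at most 0.12 rad. The five bins stand beyond the piles, in any order.
- bin_green: shallow open square storage bin, green plastic, with a strip of white paper on its outer front wall, fixed to the bench; 128 x 128 mm outside, 120 x 120 mm inside, floor and walls 4 mm thick, rim 20 mm above the bench. Origin at the centre of its underside, on the bench, z up; x and y run along its sides, turned by at most 0.12 rad. The five bins stand beyond the piles, in any order.
- bin_yellow: shallow open square storage bin, yellow plastic, with a strip of white paper on its outer front wall, fixed to the bench; 128 x 128 mm outside, 120 x 120 mm inside, floor and walls 4 mm thick, rim 20 mm above the bench. Origin at the centre of its underside, on the bench, z up; x and y run along its sides, turned by at most 0.12 rad. The five bins stand beyond the piles, in any order.
Mind the look-alikes: they are no part of the job. What is shaped like the starter_pulley but purple is not meant. Leave any turquoise look-alike of the carburettor alone.

How it is judged:
By the outcome, as a careful person would: the job done as asked, in the order asked, and still so for the second after the job is handed in, with the robot touching nothing.
It also fails if it takes over 120 s, if anything falls off the work surface, if the arm or the gripper's body presses on something with over 40 N, if the wrist force passes 120 N, or if a joint passes its speed limit or range.

## Robot

A 7-joint arm with a two-finger parallel gripper is mounted at the origin on the work surface. World frame = base frame: x ahead of the robot, y to its left, z up, the work surface at z = 0. Lengths are in mm, angles in degrees, forces in N, time in s.
With the tool pointing down it reaches from about 400 to 850 mm from the base axis. Payload 4.5 kg.
Tool frame: the origin (TCP) lies midway between the tips of the shut fingers; the grasp point (between the pads) lies 19 mm behind it (ctrl.pinch_z is the distance from the TCP to the grasp point, in mm); x points along the fingers, z is the direction in which the jaws open and shut, and the axes are right-handed (so a half turn about x gives the same grasp; the last joint's range is limited). The gripper opens to 88 mm and grips with 3 to 60 N. Pads are 18 mm wide; open, the fingers measure 123 mm over their backs; the gripper's body (75 mm by 187 mm) begins 45 mm behind the grasp point.
Start: joints at [-73.579, 39.483, -11.15, 89.685, 9.013, 51.709, -12.324], TCP at [156.301, 605.164, 238.743] pointing down, gripper open.
Joint ranges: [-172.22, 172.22], [-26.19, 119.32], [-84.43, 86.54], [7.71, 146.69], [-57.33, 237.33], [2.42, 119.75], [-152.13, 152.13]. Speed limits (degrees/s): [147.25, 147.25, 180, 180, 180, 180, 180].

## Interface

Orientations are given as [roll, pitch, yaw] about the fixed x, y, z axes, in that order (R = Rz(yaw) Ry(pitch) Rx(roll)).
In Python, from station import ctrl gives the robot as it stands.
- The arm moves only by the tool arm_command, never from a script. Its argument "steps" is a list of rows, each a list of 5 numbers: the shift along the tool's x, y, z normalised to -1 to 1, where 1 is 750 mm, then the turn about the tool's x normalised to -1 to 1, where 1 is 120 degrees, then the closure, from 0 (fully open) to 1 (shut). In form: [[x, y, z, twist, hand], ...]. A call has 1 to 12 rows; each row is the pose to reach, as a shift and turn from the pose commanded when the call began, along the tool's axes at that moment; what a row does not reach only later rows make up. A row lasts 1/8 s, in which the tool goes at most 62.5 mm and 10.7 degrees, less where a joint would pass 70% of its speed; a pose out of reach is approached as far as the arm can. A call with a number of a shift or a turn outside -1 to 1 is refused whole. A call with a gripper value outside its range is refused whole. The fingers move at their own pace and stop on an object; "force" is the grip in N (left out, the last holds). Time passes only in rows, so rows that repeat a pose let the fingers close. It gives the time, the measured TCP pose, the force and the opening at its end, in the units of the state.
- ctrl.get_obs(): the state, without advancing time (a new reading comes with each control period).
- ctrl.get_image(name): name is "scene" or "top"; returns a dict with "pixels" (480x640x3 uint8, blue, green, red), "range_z" (480x640 float32, mm along the optical axis (not along the pixel's ray), 0 where there is no reading), "camera_matrix" (3x3 intrinsics, pixels), "R" (3x3) and "t" (3): a world point X has camera coordinates R X + t. Camera axes: x right, y down, z forward; pixel columns grow to the right and rows downward; lengths in mm; the calibration is good to about 2 mm. A picture is of the moment at which its call begins.
- ctrl.sign_off(): hands the job in, once; it reports no verdict.
The state is a dict: "clock": time; "joints": joint angles; "qvel": joint speeds; "tau": joint torques, N m; "eef_pos": TCP position; "tool_rot": TCP orientation; "ft_force": force on the tool from outside, world axes, zero at the start; "torque": the same for the moment, N m; "grip_width": finger opening in mm.
Only numpy, scipy, OpenCV 4.12 (cv2) and the standard library are available. Lean on these libraries where they do the work, as an engineer would, in place of code of your own. Each camera call takes 0.05 s, during which the arm holds its last target. There are 200 camera calls.

## Working session

There is one attempt and no reset: what is moved stays moved. The work goes in short steps, Python scripts to look and compute and a tool call to move; the robot and the scene stay as the last step left them, time stands still between calls to the robot, and variables do not carry over. Pictures are saved under pics/ and viewed, about 12 in all and at most 16, crops included, and the job is handed in when it is done.

Besides the shell and the picture viewer there is one more tool, called after "Emit:" by a JSON object that holds its "fn" and its "kwargs". arm_command: Moves the arm, as the interface text tells. Its arguments: {"type":"object","properties":{"steps":{"type":"array","items":{"type":"array","items":{"type":"number","minimum":-1,"maximum":1}}},"force":{"type":"number"}},"required":["steps"]}

```bash
mkdir -p pics; ls; python3 - <<'E'
from station import ctrl
import cv2,numpy as np
for n in("scene","top"):
    d=ctrl.get_image(n); cv2.imwrite(f"pics/{n}0.png",d["pixels"]); np.savez(f"{n}0.npz",**d)
    print(n,d["camera_matrix"].tolist(),d["R"].round(3).tolist(),d["t"].round(1))
print(ctrl.get_obs(),ctrl.pinch_z)
E
```

```text
pics
scene [[569.7057376959714, 0.0, 330.47839477126644], [0.0, 569.7057376959714, 237.0416857740951], [0.0, 0.0, 1.0]] [[-0.374, 0.927, 0.006], [0.785, 0.32, -0.531], [-0.494, -0.194, -0.848]] [ 186.9 -368.9 1334.8]
top [[445.2398329256963, 0.0, 312.13876236021815], [0.0, 445.2398329256963, 242.26700482547415], [0.0, 0.0, 1.0]] [[-0.017, -1.0, 0.004], [-0.998, 0.017, -0.061], [0.061, -0.005, -0.998]] [  22.6  539.9 1028.7]
{'clock': 0.1, 'joints': array([-73.57922951,  39.53103204, -11.14674141,  89.73711039,
         9.01231515,  51.71009774, -12.32283661]), 'qvel': array([-0.04890036, -0.07070909, -0.06403024, -0.05448361,  0.11464995,
        0.02338449, -0.12766883]), 'tau': array([-3.82603888e-03, -5.28491020e+01, -1.27171677e+00, -1.53833109e+01,
       -5.25831606e-02,  2.03445576e-03,  3.72781119e-05]), 'eef_pos': array([156.20611295, 604.58454135, 237.97040057]), 'tool_rot': array([-176.70340842,   89.90365479, -101.18093628]), 'ft_force': array([0.68728667, 0.54546493, 0.04618482]), 'torque': array([-0.01091813, -0.03470358, -0.00124998]), 'grip_width': 88.16089643181064} 18.700000000000003
```

View pics/top0.png

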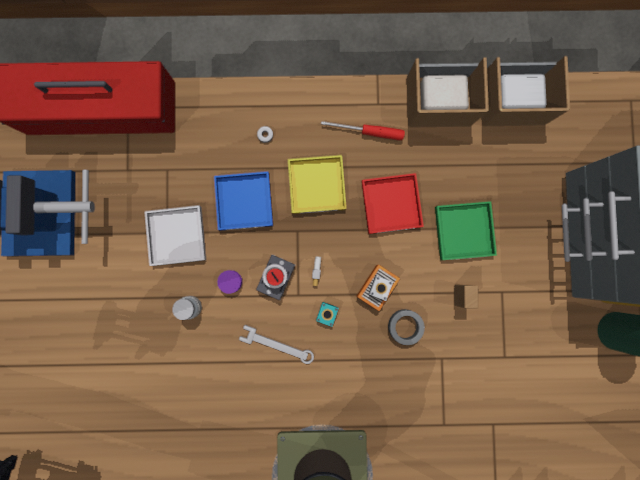

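View pics/scene0.png

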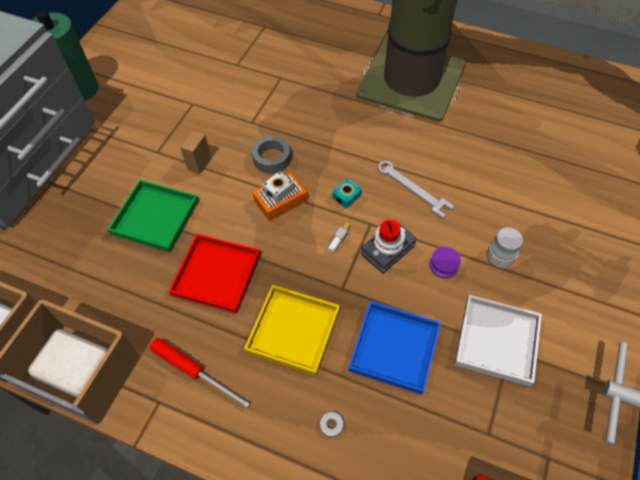

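Top view: the muffler with pulley and cap is at (275,279), and the air filter with the carburettor is at (378,288).

- **Bins:** white (175,236), blue (243,201), yellow (317,185), red (392,204), green (466,231).
- **Starter pulley candidates:** the white spool under the red cap at (275,277), the purple disc at (230,283), which is the decoy, and the grey pots at (186,308). I choose the white spool.
- **Carburettor candidates:** the aluminium block at (381,288) and the turquoise one at (328,315), which is the decoy. I choose the aluminium one.
- **Fuel cap candidates:** only the red disc at (275,276).

The scene view agrees.

```bash
cat > h.py <<'E'
import cv2,numpy as np
from scipy.spatial.transform import Rotation as Rn
def cast(d,uv,z):
    K,R,t=d["camera_matrix"],d["R"],d["t"]; C=-R.T@t
    r=np.c_[uv,np.ones(len(uv))]@np.linalg.inv(K).T@R
    return C+r*((z-C[2])/r[:,2])[:,None]
def cloud(d):
    v,u=np.mgrid[:480,:640]; Z=d["range_z"]
    p=np.stack([u,v,np.ones_like(u)],-1)@np.linalg.inv(d["camera_matrix"]).T*Z[...,None]
    return (p-d["t"])@d["R"]
def rect(pts):
    (c,s,a)=cv2.minAreaRect(pts[:,:2].astype(np.float32))
    if s[0]<s[1]: s=s[::-1]; a+=90
    return np.round(c,1),np.round(s,1),round((a+90)%180-90,1)   # centre,size,(long side yaw)
def go(xyz,jaw=None):
    """row numbers (x,y,z,twist) from the present pose to TCP xyz, jaws opening along world yaw jaw"""
    from station import ctrl
    o=ctrl.get_obs(); R=Rn.from_euler('xyz',o["tool_rot"],degrees=True).as_matrix()
    s=R.T@(np.array(xyz)-o["eef_pos"])/750
    cur=np.degrees(np.arctan2(R[1,2],R[0,2])); tw=0
    if jaw is not None: tw=-((jaw-cur+90)%180-90)   # tool x points down
    return np.r_[s,tw/120].round(4).tolist(),"twist",round(tw,1),"jaw",round(cur,1),"j7",o["joints"][6].round(1)
E
python3 - <<'E'
from h import *
D={n:dict(np.load(n+"0.npz")) for n in("top","scene")}
for n,d in D.items():
    P=cloud(d); d["P"]=P; hsv=cv2.cvtColor(d["pixels"],cv2.COLOR_BGR2HSV); h,s,v=cv2.split(hsv.astype(int))
    masks=dict(blue=(abs(h-110)<12)&(s>150),yellow=(abs(h-27)<5)&(s>170),red=((h<5)|(h>175))&(s>170),green=(abs(h-70)<15)&(s>120),white=(s<40)&(v>130))
    for k,m in masks.items():
        m=m&(P[...,0]>450)&(P[...,0]<850)&(abs(P[...,1])<450)
        m=cv2.morphologyEx(m.astype(np.uint8),cv2.MORPH_CLOSE,np.ones((5,5)))
        cs=[c for c in cv2.findContours(m,0,1)[0] if cv2.contourArea(c)>1500]
        for c in cs: print(n,k,*rect(cast(d,c[:,0,:].astype(float),10)))
    for nm,c in(("muf",(275,279)),("fil",(378,288))):
        w=cast(D["top"],np.array([c],float),34)[0]
        near=np.hypot(P[...,0]-w[0],P[...,1]-w[1])<75
        Z=P[...,2]; print(n,nm,w.round(),np.histogram(Z[near],bins=range(0,100,4))[0])
        for a,b in((28,38),(52,64),(76,88)):
            q=near&(Z>a)&(Z<b)
            if q.sum()>20:
              m=cv2.morphologyEx(q.astype(np.uint8),cv2.MORPH_OPEN,np.ones((2,2)))
              c=max(cv2.findContours(m,0,1)[0],key=cv2.contourArea)[:,0]
              zz=np.median(Z[q]); print("  layer",a,b,zz.round(1),*rect(P[q]),"cast",*rect(cast(d,c.astype(float),zz)), P[q].mean(0).round(1))
im=D["scene"]["pixels"][140:290,230:470]; im2=D["top"]["pixels"][240:360,200:440]
im=cv2.resize(im,(720,450)); im2=cv2.resize(im2,None,fx=3,fy=3)
cv2.imwrite("pics/crop.png",cv2.resize(np.vstack([im,im2]),(640,600) if 0 else (540,600)))
E
```

```text
top blue [642.9 175.6] [128.7 128.3] 3.8
top red [ 630.8 -177.7] [131.9 129.4] -83.7
top red [851.2 418. ] [157.   78.3] 89.1
top green [ 563.1 -349.8] [132.7 127.2] -86.0
top white [563.2 339.2] [131.3 131.2] -84.5
top muf [456. 100.  34.] [1130   62    2    1    9    3    4   64  406   89    6    0    0    3
   82  126    6    0    0   18  175   39    0    0]
  layer 28 38 34.2 [460.4  99.4] [90.  59.8] -24.4 cast [458.2  96.9] [89.6 59.8] -24.5 [458.3  98.1  34.1]
  layer 52 64 60.5 [464.4  99.3] [51.8 51.4] 88.9 cast [462.2  97. ] [51.5 51.3] 89.2 [465.7  99.9  60.4]
  layer 76 88 82.2 [461.4  96.4] [35.4 35.1] 88.7 cast [459.2  94.2] [35. 35.] 89.2 [461.8  96.4  82.3]
top fil [ 431. -136.   34.] [1088   62   13    9    9   17    8   83  431  135    5    4    6    7
  156  205    8    0    0    0    0    0    0    0]
  layer 28 38 34.4 [ 421.5 -154.2] [100.8  89.9] 56.3 cast [ 430.5 -139.2] [89.8 60.5] -34.2 [ 432.5 -134.7   34.2]
  layer 52 64 60.2 [ 432.6 -139.1] [46.2 41. ] -22.7 cast [ 430.5 -140.6] [46.2 41. ] -22.2 [ 432.4 -138.5   60.2]
scene blue [640.9 175.9] [134.5 128.
[... 298 characters left out ...]
24  63 236  14   0   0]
  layer 28 38 33.5 [463.3 102.2] [90.4 60.3] -25.5 cast [465.9 105. ] [92.  60.3] -25.7 [477.  103.9  33.4]
  layer 52 64 59.7 [469.1 103. ] [53.4 47.9] -67.5 cast [474.2 106.5] [52.7 41.8] -70.6 [476.  105.7  59.5]
  layer 76 88 81.6 [464.4  99.4] [37.  36.8] 6.2 cast [467.2 102.6] [38.1 36.1] 22.2 [465.5  99.6  81.4]
scene fil [ 431. -136.   34.] [797  88  71  83  76  90  83 174 466  96  33  39  39  50 224 174   3   0
   0   0   0   0   0   0]
  layer 28 38 33.6 [ 422. -153.] [107.8  91.2] 55.9 cast [ 438.2 -130.5] [91.2 62.9] -34.0 [ 440.2 -131.9   33.5]
  layer 52 64 59.4 [ 434. -136.] [48.3 42.9] -21.4 cast [ 438.2 -132.3] [48.7 43.9] -22.0 [ 436.5 -135.2   59.1]
```

View pics/crop.png

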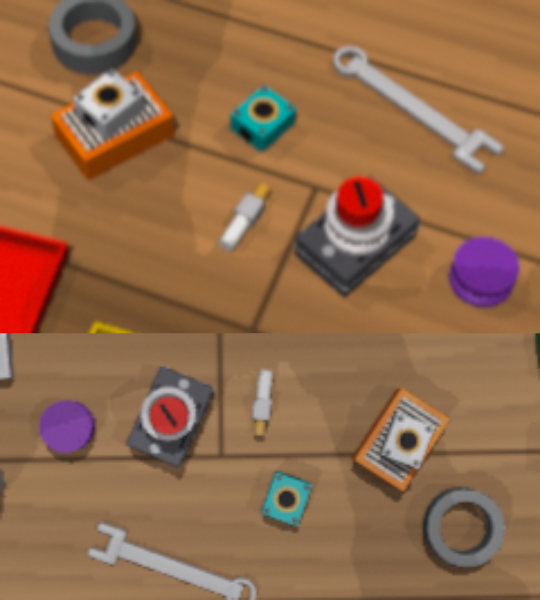

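The crop confirms the choices: red cap on the white spool on the muffler, and the bright block on the orange filter. The purple and turquoise look-alikes stand clear of both.

```bash
python3 -c "
from h import *
print(go((463,98,150))); print(go((463,98,150),90))"
```

```text
([0.1183, -0.5649, -0.5515, 0.0], 'twist', 0, 'jaw', np.float64(75.5), 'j7', np.float64(-12.3))
([0.1183, -0.5649, -0.5515, -0.1206], 'twist', np.float64(-14.5), 'jaw', np.float64(75.5), 'j7', np.float64(-12.3))
```

Emit:
{"fn": "arm_command", "kwargs": {"steps": [[0.05,-0.565,-0.5515,0,0],[0.1183,-0.565,-0.5515,0,0],[0.1183,-0.565,-0.5515,0,0],[0.1183,-0.565,-0.5515,0,0],[0.1183,-0.565,-0.5515,0,0],[0.1183,-0.565,-0.5515,0,0],[0.1183,-0.565,-0.5515,0,0],[0.1183,-0.565,-0.5515,0,0],[0.1183,-0.565,-0.5515,0,0],[0.1183,-0.565,-0.5515,0,0],[0.1183,-0.565,-0.5515,0,0],[0.1183,-0.565,-0.5515,0,0]], "force": 10}}

```text
clock: 1.6
eef_pos: [462.7, 99.5, 149.9]
tool_rot: [45.6, 89.9, 121.2]
ft_force: [0.2, -0.0, -0.3]
grip_width: 87.8
```

```bash
python3 - <<'E'
from h import *
from station import ctrl
print(ctrl.get_obs()["eef_pos"],ctrl.get_obs()["clock"]); print(go((463,98,150),75.5))
d=ctrl.get_image("scene"); cv2.imwrite("pics/s1.png",d["pixels"])
E
```

```text
[462.72441441  99.5220006  149.90996224] 1.6
([-0.0001, -0.0009, -0.0019, 0.0005], 'twist', np.float64(0.1), 'jaw', np.float64(75.6), 'j7', np.float64(36.0))
```

View pics/s1.png

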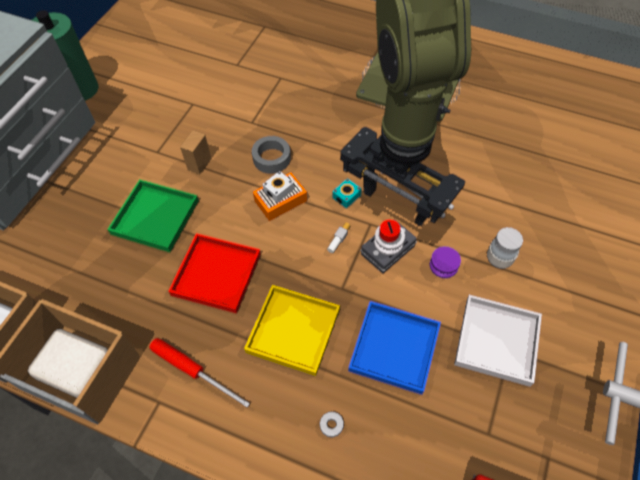

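The arm stands over the pile (cap at 389,232) with the jaws across it, left to right. Next: go down and grip.

Emit:
{"fn": "arm_command", "kwargs": {"steps": [[0.06,-0.001,-0.002,0,0],[0.095,-0.001,-0.002,0,0],[0.105,-0.001,-0.002,0,0],[0.115,-0.001,-0.002,0,0],[0.115,-0.001,-0.002,0,0],[0.115,-0.001,-0.002,0,0.3],[0.115,-0.001,-0.002,0,0.5],[0.115,-0.001,-0.002,0,0.7],[0.115,-0.001,-0.002,0,0.7],[0.115,-0.001,-0.002,0,0.7],[0.115,-0.001,-0.002,0,0.7]], "force": 10}}

```text
clock: 3.02
eef_pos: [463.5, 97.1, 63.7]
tool_rot: [-9.0, 90.0, 66.6]
ft_force: [-0.5, 0.5, 2.0]
grip_width: 37.6
```

Emit:
{"fn": "arm_command", "kwargs": {"steps": [[-0.01,0,0,0,0.7],[-0.03,0,0,0,0.7],[-0.07,0,0,0,0.7],[-0.12,0,0,0,0.7],[-0.12,0,0,0,0.7]]}}

```text
clock: 3.65
eef_pos: [464.9, 97.4, 156.2]
tool_rot: [-56.3, 89.7, 19.2]
ft_force: [0.3, 0.1, -0.4]
grip_width: 37.8
```

```bash
python3 - <<'E'
from h import *
from station import ctrl
print(ctrl.get_obs()["eef_pos"],ctrl.get_obs()["grip_width"]); print(go((561.5,338.8,150))); print(go((561.5,338.8,7.5),95.5))
E
```

```text
[464.94155124  97.41802451 156.1646956 ] 37.77825123616902
([0.0094, -0.0439, 0.3438, 0.0], 'twist', 0, 'jaw', np.float64(75.5), 'j7', np.float64(35.7))
([0.1994, -0.0431, 0.3433, -0.1668], 'twist', np.float64(-20.0), 'jaw', np.float64(75.5), 'j7', np.float64(35.7))
```

Emit:
{"fn": "arm_command", "kwargs": {"steps": [[0,-0.043,0.343,-0.167,0.7],[0,-0.043,0.343,-0.167,0.7],[0,-0.043,0.343,-0.167,0.7],[0,-0.043,0.343,-0.167,0.7],[0,-0.043,0.343,-0.167,0.7],[0.05,-0.043,0.343,-0.167,0.7],[0.11,-0.043,0.343,-0.167,0.7],[0.16,-0.043,0.343,-0.167,0.7],[0.16,-0.043,0.343,-0.167,0.7],[0.16,-0.043,0.343,-0.167,0.7]]}}

```text
clock: 4.9
eef_pos: [559.5, 338.0, 34.7]
tool_rot: [-70.6, 89.9, 24.9]
ft_force: [0.4, -0.1, 0.6]
grip_width: 37.6
```

```bash
python3 - <<'E'
from h import *
print(go((561.5,338.8,8),95.5))
E
```

```text
([0.0356, -0.0027, 0.0009, 0.0003], 'twist', np.float64(0.0), 'jaw', np.float64(95.5), 'j7', np.float64(37.8))
```

Emit:
{"fn": "arm_command", "kwargs": {"steps": [[0.02,-0.0025,0.001,0,0.7],[0.03,-0.0025,0.001,0,0.7],[0.0345,-0.0025,0.001,0,0.7],[0.0355,-0.0025,0.001,0,0.7],[0.0355,-0.0025,0.001,0,0.7]]}}

```text
clock: 5.52
eef_pos: [560.7, 338.8, 7.6]
tool_rot: [154.1, 90.0, -110.3]
ft_force: [-1.3, -0.7, 3.7]
grip_width: 37.4
```

Contact is 3.7 N, so the cap is down. Release and lift.

Emit:
{"fn": "arm_command", "kwargs": {"steps": [[0,0,0,0,0.5],[0,0,0,0,0.35],[0,0,0,0,0.35],[0,0,0,0,0.35],[-0.02,0,0,0,0.35],[-0.06,0,0,0,0.35],[-0.12,0,0,0,0.1],[-0.19,0,0,0,0],[-0.19,0,0,0,0],[-0.19,0,0,0,0]]}}

```text
clock: 6.78
eef_pos: [560.7, 338.7, 150.1]
tool_rot: [-115.8, 90.0, -20.2]
ft_force: [-0.2, -0.4, -1.0]
grip_width: 88.3
```

```bash
python3 - <<'E'
from h import *
from station import ctrl
D={n:ctrl.get_image(n) for n in("top","scene")}
a=D["top"]["pixels"][130:350,130:450]; b=D["scene"]["pixels"][140:390,220:560]
cv2.imwrite("pics/v2.png",np.vstack([cv2.resize(a,(510,350)),cv2.resize(b,(510,250*510//340))])[:])
for n,d in D.items():
    P=cloud(d); Z=P[...,2]
    q=(np.hypot(P[...,0]-466,P[...,1]-101)<45)&(Z>54)&(Z<66); print(n,rect(P[q]),P[q].mean(0).round(1))
    q=(np.hypot(P[...,0]-561,P[...,1]-339)<50)&(Z>22)&(Z<32); print(n,"cap",q.sum(),rect(P[q]) if q.sum()>5 else 0)
print(go((466,101,150)),ctrl.get_obs()["eef_pos"])
E
```

```text
top (array([464.4,  99.2]), array([51.8, 51.5]), -90.0) [463.5  99.   60.6]
top cap 26 (array([545.2, 340. ]), array([31.1,  8.7]), 76.1)
scene (array([464.8, 101.7]), array([54.9, 53. ]), -12.0) [466.7 102.   59.8]
scene cap 364 (array([561., 340.]), array([37.7, 36.5]), -44.1)
([-0.0012, 0.1556, -0.3027, 0.0], 'twist', 0, 'jaw', np.float64(95.6), 'j7', np.float64(41.3)) [560.12047905 338.26121528 148.56863804]
```

View pics/v2.png

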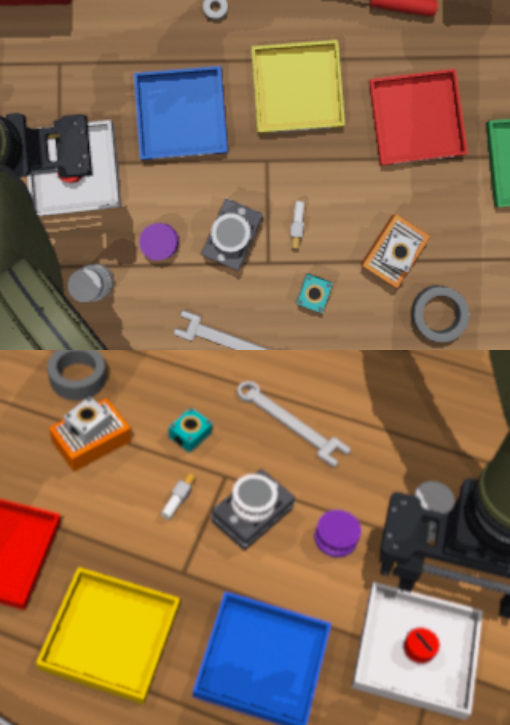

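The cap sits upright in the middle of the white bin (scene half, 421,645). The pulley is bare on the muffler at (253,495). Next, the pulley.

Emit:
{"fn": "arm_command", "kwargs": {"steps": [[0,0.155,-0.303,0,0],[0,0.155,-0.303,0,0],[0,0.155,-0.303,0,0],[0,0.155,-0.303,0,0],[0,0.155,-0.303,0,0],[0,0.155,-0.303,0,0],[0,0.155,-0.303,0,0],[0.05,0.155,-0.303,0,0],[0.09,0.155,-0.303,0,0],[0.09,0.155,-0.303,0,0],[0.09,0.155,-0.303,0,0]]}}

```text
clock: 8.25
eef_pos: [467.7, 102.7, 82.7]
tool_rot: [-53.9, 89.9, 41.7]
ft_force: [-0.2, 0.1, 0.3]
grip_width: 88.1
```

```bash
python3 - <<'E'
from h import *
print(go((465.3,100.5,38)))
E
```

```text
([0.0595, 0.0036, -0.0027, 0.0], 'twist', 0, 'jaw', np.float64(95.6), 'j7', np.float64(43.2))
```

Emit:
{"fn": "arm_command", "kwargs": {"steps": [[0.02,0.0035,-0.0025,0,0],[0.04,0.0035,-0.0025,0,0],[0.055,0.0035,-0.0025,0,0],[0.0595,0.0035,-0.0025,0,0],[0.0595,0.0035,-0.0025,0,0.2],[0.0595,0.0035,-0.0025,0,0.35],[0.0595,0.0035,-0.0025,0,0.5],[0.0595,0.0035,-0.0025,0,0.5],[0.0595,0.0035,-0.0025,0,0.5]], "force": 15}}

```text
clock: 9.38
eef_pos: [464.9, 99.5, 37.7]
tool_rot: [-69.2, 90.0, 26.4]
ft_force: [-0.7, 0.0, 3.4]
grip_width: 53.5
```

Emit:
{"fn": "arm_command", "kwargs": {"steps": [[-0.01,0,0,0,0.5],[-0.03,0,0,0,0.5],[-0.07,0,0,0,0.5],[-0.12,0,0,0,0.5],[-0.12,0,0,0,0.5]]}}

```text
clock: 10.0
eef_pos: [466.0, 99.7, 129.7]
tool_rot: [-74.2, 89.7, 21.3]
ft_force: [-0.4, 0.1, -0.7]
grip_width: 53.5
```

```bash
python3 - <<'E'
from h import *
print(go((642,175.7,38),94)); print(go((642,175.7,8),94))
E
```

```text
([0.1235, -0.2427, 0.0782, 0.0126], 'twist', np.float64(1.5), 'jaw', np.float64(95.5), 'j7', np.float64(45.5))
([0.1635, -0.2425, 0.0782, 0.0126], 'twist', np.float64(1.5), 'jaw', np.float64(95.5), 'j7', np.float64(45.5))
```

Emit:
{"fn": "arm_command", "kwargs": {"steps": [[-0.01,-0.2425,0.078,0.012,0.5],[-0.01,-0.2425,0.078,0.012,0.5],[-0.01,-0.2425,0.078,0.012,0.5],[-0.01,-0.2425,0.078,0.012,0.5],[0.03,-0.2425,0.078,0.012,0.5],[0.08,-0.2425,0.078,0.012,0.5],[0.12,-0.2425,0.078,0.012,0.5],[0.12,-0.2425,0.078,0.012,0.5],[0.12,-0.2425,0.078,0.012,0.5]]}}

```text
clock: 11.12
eef_pos: [639.9, 175.3, 38.1]
tool_rot: [-95.6, 90.0, -1.5]
ft_force: [-0.6, 0.1, -0.6]
grip_width: 53.8
```

```bash
python3 - <<'E'
from h import *
print(go((642,175.7,8),94))
E
```

```text
([0.0401, -0.0028, 0.0003, 0.0011], 'twist', np.float64(0.1), 'jaw', np.float64(94.1), 'j7', np.float64(50.4))
```

Emit:
{"fn": "arm_command", "kwargs": {"steps": [[0.02,-0.0025,0,0,0.5],[0.032,-0.0025,0,0,0.5],[0.039,-0.0025,0,0,0.5],[0.04,-0.0025,0,0,0.5],[0.04,-0.0025,0,0,0.5]]}}

```text
clock: 11.75
eef_pos: [641.7, 175.3, 7.6]
tool_rot: [121.5, 90.0, -144.4]
ft_force: [-0.5, -0.4, 2.4]
grip_width: 53.7
```

Emit:
{"fn": "arm_command", "kwargs": {"steps": [[0,0,0,0,0.3],[0,0,0,0,0.22],[0,0,0,0,0.22],[0,0,0,0,0.22],[-0.02,0,0,0,0.22],[-0.06,0,0,0,0.22],[-0.12,0,0,0,0.1],[-0.19,0,0,0,0],[-0.19,0,0,0,0],[-0.19,0,0,0,0]]}}

```text
clock: 13.0
eef_pos: [641.8, 175.1, 150.5]
tool_rot: [-129.0, 90.0, -34.9]
ft_force: [0.2, -0.2, -0.5]
grip_width: 87.9
```

```bash
python3 - <<'E'
from h import *
print(go((433.3,-137.5,150),68)); print(go((433.3,-137.5,150),-22))
E
```

```text
([0.0006, 0.3072, -0.3958, 0.2176], 'twist', np.float64(26.1), 'jaw', np.float64(94.1), 'j7', np.float64(54.0))
([0.0006, 0.3072, -0.3958, -0.5324], 'twist', np.float64(-63.9), 'jaw', np.float64(94.1), 'j7', np.float64(54.0))
```

Emit:
{"fn": "arm_command", "kwargs": {"steps": [[0,0.307,-0.396,0.2176,0],[0,0.307,-0.396,0.2176,0],[0,0.307,-0.396,0.2176,0],[0,0.307,-0.396,0.2176,0],[0,0.307,-0.396,0.2176,0],[0,0.307,-0.396,0.2176,0],[0,0.307,-0.396,0.2176,0],[0,0.307,-0.396,0.2176,0],[0.04,0.307,-0.396,0.2176,0],[0.08,0.307,-0.396,0.2176,0],[0.08,0.307,-0.396,0.2176,0],[0.08,0.307,-0.396,0.2176,0]]}}

```text
clock: 14.5
eef_pos: [434.4, -136.2, 90.4]
tool_rot: [-30.2, 90.0, 37.9]
ft_force: [0.4, 0.0, 1.0]
grip_width: 88.1
```

```bash
python3 - <<'E'
from h import *
from station import ctrl
d=ctrl.get_image("scene"); cv2.imwrite("pics/s3.png",cv2.resize(d["pixels"][100:400,180:580],(800,600)))
print(go((433.3,-137.5,38),68))
E
```

```text
([0.0702, 0.0012, -0.0018, 0.0007], 'twist', np.float64(0.1), 'jaw', np.float64(68.1), 'j7', np.float64(47.2))
```

View pics/s3.png

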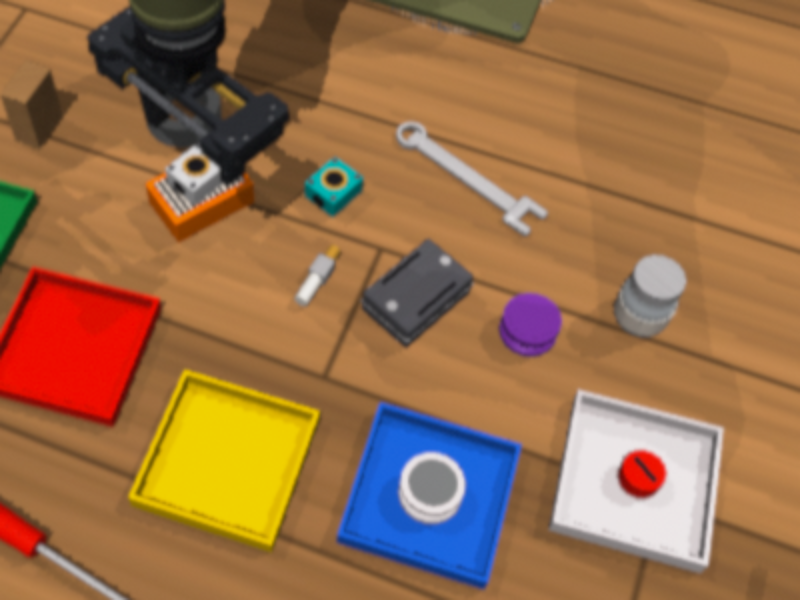

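The pulley is upright mid-blue bin (432,485), the cap is in white (641,473), and the gripper is over the carburettor (195,172). Next: down and grip.

Emit:
{"fn": "arm_command", "kwargs": {"steps": [[0.03,0.001,-0.002,0,0],[0.055,0.001,-0.002,0,0],[0.067,0.001,-0.002,0,0],[0.07,0.001,-0.002,0,0],[0.07,0.001,-0.002,0,0.2],[0.07,0.001,-0.002,0,0.35],[0.07,0.001,-0.002,0,0.5],[0.07,0.001,-0.002,0,0.65],[0.07,0.001,-0.002,0,0.65],[0.07,0.001,-0.002,0,0.65]], "force": 20}}

```text
clock: 15.8
eef_pos: [432.4, -138.5, 37.5]
tool_rot: [-47.9, 90.0, 20.1]
ft_force: [-0.2, -0.1, 1.2]
grip_width: 40.0
```

Emit:
{"fn": "arm_command", "kwargs": {"steps": [[-0.01,0,0,0,0.65],[-0.03,0,0,0,0.65],[-0.07,0,0,0,0.65],[-0.12,0,0,0,0.65],[-0.12,0,0,0,0.65]]}}

```text
clock: 16.42
eef_pos: [433.5, -138.9, 129.7]
tool_rot: [-75.5, 89.7, -7.5]
ft_force: [0.4, -0.1, -2.2]
grip_width: 39.9
```

```bash
python3 - <<'E'
from h import *
print(go((630,-177.3,38),96)); print(go((630,-177.3,38),6))
E
```

```text
([0.1235, -0.2615, 0.0508, -0.2337], 'twist', np.float64(-28.0), 'jaw', np.float64(68.0), 'j7', np.float64(48.1))
([0.1235, -0.2615, 0.0508, 0.5163], 'twist', np.float64(62.0), 'jaw', np.float64(68.0), 'j7', np.float64(48.1))
```

Emit:
{"fn": "arm_command", "kwargs": {"steps": [[-0.01,-0.2615,0.051,-0.234,0.65],[-0.01,-0.2615,0.051,-0.234,0.65],[-0.01,-0.2615,0.051,-0.234,0.65],[-0.01,-0.2615,0.051,-0.234,0.65],[-0.01,-0.2615,0.051,-0.234,0.65],[0.04,-0.2615,0.051,-0.234,0.65],[0.09,-0.2615,0.051,-0.234,0.65],[0.12,-0.2615,0.051,-0.234,0.65],[0.12,-0.2615,0.051,-0.234,0.65],[0.12,-0.2615,0.051,-0.234,0.65]]}}

```text
clock: 17.68
eef_pos: [629.3, -176.3, 38.6]
tool_rot: [-97.7, 89.9, -1.6]
ft_force: [0.6, -0.1, -1.1]
grip_width: 39.5
```

```bash
python3 - <<'E'
from h import *
print(go((630,-177.3,7.8),96))
E
```

```text
([0.0411, -0.0008, -0.0014, 0.0007], 'twist', np.float64(0.1), 'jaw', np.float64(96.1), 'j7', np.float64(75.8))
```

Emit:
{"fn": "arm_command", "kwargs": {"steps": [[0.02,-0.001,-0.001,0,0.65],[0.032,-0.001,-0.001,0,0.65],[0.039,-0.001,-0.001,0,0.65],[0.041,-0.001,-0.001,0,0.65],[0.041,-0.001,-0.001,0,0.65]]}}

```text
clock: 18.3
eef_pos: [628.9, -177.1, 7.5]
tool_rot: [108.1, 89.9, -155.8]
ft_force: [-3.0, 1.1, 5.7]
grip_width: 39.6
```

Emit:
{"fn": "arm_command", "kwargs": {"steps": [[0,0,0,0,0.5],[0,0,0,0,0.35],[0,0,0,0,0.35],[0,0,0,0,0.35],[-0.02,0,0,0,0.35],[-0.06,0,0,0,0.35],[-0.12,0,0,0,0.1],[-0.19,0,0,0,0],[-0.19,0,0,0,0],[-0.19,0,0,0,0]]}}

```text
clock: 19.55
eef_pos: [629.1, -177.3, 149.7]
tool_rot: [-174.5, 90.0, -78.4]
ft_force: [0.1, -0.4, -0.4]
grip_width: 88.2
```

```bash
python3 - <<'E'
from h import *
from station import ctrl
D={n:ctrl.get_image(n) for n in("top","scene")}
a=D["top"]["pixels"][130:370,140:500]; b=D["scene"]["pixels"][100:340,100:460]
cv2.imwrite("pics/v4.png",np.vstack([cv2.resize(a,None,fx=1.25,fy=1.25),cv2.resize(b,None,fx=1.25,fy=1.25)]))
for n,d in D.items():
    P=cloud(d); Z=P[...,2]
    for k,c in(("fil",(433,-136)),("muf",(462,101))):
        q=(np.hypot(P[...,0]-c[0],P[...,1]-c[1])<60)&(Z>29)&(Z<40); print(n,k,rect(P[q]),P[q].mean(0).round(1))
print(go((433.3,-136,100),56),go((433.3,-136,100),-34))
E
```

```text
top fil (array([ 432.7, -137.3]), array([90. , 60.9]), -34.3) [ 432.5 -137.    34.7]
top muf (array([460.7,  99.5]), array([89.6, 59.9]), -24.1) [460.4  99.1  34.1]
scene fil (array([ 434.1, -135. ]), array([90.5, 63.5]), -34.3) [ 436.4 -133.4   34. ]
scene muf (array([463.5, 102.1]), array([94.1, 60.4]), -24.1) [464.7 102.3  33.5]
([0.0648, 0.2526, 0.0822, 0.3341], 'twist', np.float64(40.1), 'jaw', np.float64(96.1), 'j7', np.float64(80.5)) ([0.0648, 0.2526, 0.0822, -0.4159], 'twist', np.float64(-49.9), 'jaw', np.float64(96.1), 'j7', np.float64(80.5))
```

View pics/v4.png

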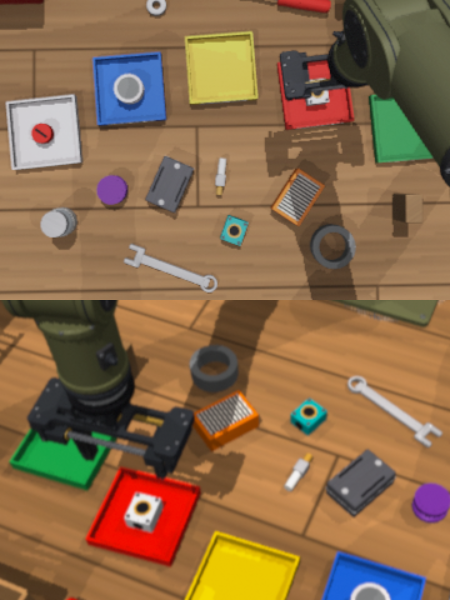

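The carburettor is upright mid-red bin (143,511, lower half). The filter is now clear; the grey ring is nearest to its finger, so I'll keep the opening moderate. Approach the filter.

Emit:
{"fn": "arm_command", "kwargs": {"steps": [[0,0.2525,0.082,0.337,0],[0,0.2525,0.082,0.337,0],[0,0.2525,0.082,0.337,0],[0,0.2525,0.082,0.337,0],[0,0.2525,0.082,0.337,0],[0,0.2525,0.082,0.337,0],[0.04,0.2525,0.082,0.337,0.1],[0.1,0.2525,0.082,0.337,0.1],[0.12,0.2525,0.082,0.337,0.1],[0.12,0.2525,0.082,0.337,0.1]]}}

```text
clock: 20.9
eef_pos: [435.0, -135.8, 57.7]
tool_rot: [103.7, 89.9, 159.4]
ft_force: [0.3, 0.4, 1.5]
grip_width: 79.3
```

```bash
python3 - <<'E'
from h import *
d=dict(np.load("top0.npz")); P=cloud(d); Z=P[...,2]
q=(np.hypot(P[...,0]-345,P[...,1]+205)<60)&(Z>8)&(Z<80)&(np.hypot(P[...,0]-433,P[...,1]+136)>56); print("ring",rect(P[q]),Z[q].max())
print(go((433.4,-136.2,4.8),55.7))
E
```

```text
ring (array([ 341.3, -200.4]), array([78.8, 77.9]), -89.3) 35.27793477291528
([0.0706, 0.0014, -0.0016, 0.0004], 'twist', np.float64(0.1), 'jaw', np.float64(55.8), 'j7', np.float64(32.5))
```

Emit:
{"fn": "arm_command", "kwargs": {"steps": [[0.03,0.001,-0.0015,0,0.1],[0.055,0.001,-0.0015,0,0.1],[0.067,0.001,-0.0015,0,0.1],[0.0705,0.001,-0.0015,0,0.1],[0.0705,0.001,-0.0015,0,0.2],[0.0705,0.001,-0.0015,0,0.3],[0.0705,0.001,-0.0015,0,0.42],[0.0705,0.001,-0.0015,0,0.42],[0.0705,0.001,-0.0015,0,0.42]], "force": 20}}

```text
clock: 22.02
eef_pos: [434.3, -136.9, 6.7]
tool_rot: [-77.8, 89.9, -22.2]
ft_force: [1.1, -0.7, 3.2]
grip_width: 59.9
```

Emit:
{"fn": "arm_command", "kwargs": {"steps": [[-0.01,0,0,0,0.42],[-0.03,0,0,0,0.42],[-0.07,0,0,0,0.42],[-0.13,0,0,0,0.42],[-0.14,0,0,0,0.42],[-0.14,0,0,0,0.42]]}}

```text
clock: 22.78
eef_pos: [433.0, -136.8, 111.1]
tool_rot: [-140.3, 90.0, -84.7]
ft_force: [-0.1, -0.6, -1.1]
grip_width: 60.1
```

```bash
python3 - <<'E'
from h import *
print(go((562.3,-349.3,38),94)); print(go((562.3,-349.3,38),4))
E
```

```text
([0.0976, -0.3022, -0.1364, -0.3199], 'twist', np.float64(-38.4), 'jaw', np.float64(55.6), 'j7', np.float64(13.4))
([0.0976, -0.3022, -0.1364, 0.4301], 'twist', np.float64(51.6), 'jaw', np.float64(55.6), 'j7', np.float64(13.4))
```

Emit:
{"fn": "arm_command", "kwargs": {"steps": [[-0.01,-0.302,-0.136,-0.32,0.42],[-0.01,-0.302,-0.136,-0.32,0.42],[-0.01,-0.302,-0.136,-0.32,0.42],[-0.01,-0.302,-0.136,-0.32,0.42],[-0.01,-0.302,-0.136,-0.32,0.42],[-0.01,-0.302,-0.136,-0.32,0.42],[0.04,-0.302,-0.136,-0.32,0.42],[0.08,-0.302,-0.136,-0.32,0.42],[0.09,-0.302,-0.136,-0.32,0.42],[0.09,-0.302,-0.136,-0.32,0.42]]}}

```text
clock: 24.02
eef_pos: [562.5, -347.3, 43.2]
tool_rot: [56.6, 89.9, 150.7]
ft_force: [-0.6, 0.4, -1.8]
grip_width: 59.9
```

```bash
python3 - <<'E'
from h import *
print(go((562.3,-349.3,10),94))
E
```

```text
([0.0442, 0.0004, -0.0027, 0.0011], 'twist', np.float64(0.1), 'jaw', np.float64(94.1), 'j7', np.float64(79.6))
```

Emit:
{"fn": "arm_command", "kwargs": {"steps": [[0.02,0,-0.0025,0,0.42],[0.033,0,-0.0025,0,0.42],[0.042,0,-0.0025,0,0.42],[0.044,0,-0.0025,0,0.42],[0.044,0,-0.0025,0,0.42]]}}

```text
clock: 24.65
eef_pos: [563.0, -350.4, 11.0]
tool_rot: [-85.8, 90.0, 8.2]
ft_force: [0.8, 0.3, -1.8]
grip_width: 60.0
```

```bash
python3 - <<'E'
from h import *
from station import ctrl
d=ctrl.get_image("scene"); cv2.imwrite("pics/s5.png",cv2.resize(d["pixels"][140:290,80:280],(800,600)))
o=ctrl.get_obs(); print(o["eef_pos"],o["ft_force"],o["grip_width"])
E
```

```text
[ 563.11700711 -350.40128397   11.02901394] [ 0.08122361  0.55382487 -1.25336398] 59.786263342345514
```

View pics/s5.png

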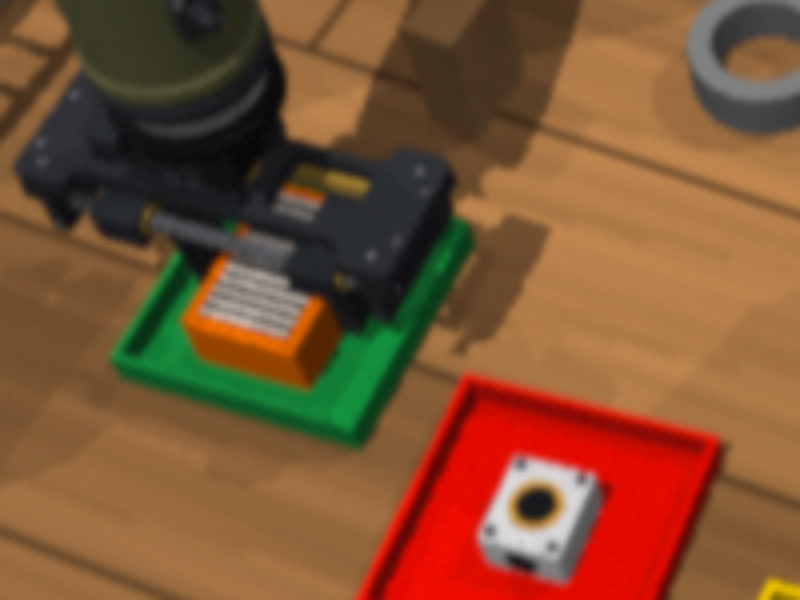

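The filter is aligned in the green bin but still hangs free: the force reads its own weight. Lower it 2 mm.

Emit:
{"fn": "arm_command", "kwargs": {"steps": [[0.0013,0,0,0,0.42],[0.0026,0,0,0,0.42],[0.0026,0,0,0,0.42]]}}

```text
clock: 25.08
eef_pos: [563.2, -350.4, 10.8]
tool_rot: [-138.1, 90.0, -44.1]
ft_force: [-4.2, 1.0, 10.6]
grip_width: 59.5
```

Emit:
{"fn": "arm_command", "kwargs": {"steps": [[0,0,0,0,0.25],[0,0,0,0,0.18],[0,0,0,0,0.18],[0,0,0,0,0.18],[-0.02,0,0,0,0.18],[-0.06,0,0,0,0.18],[-0.12,0,0,0,0.1],[-0.17,0,0,0,0.05],[-0.17,0,0,0,0.05],[-0.17,0,0,0,0.05]]}}

```text
clock: 26.32
eef_pos: [562.4, -350.5, 136.4]
tool_rot: [113.4, 90.0, -152.6]
ft_force: [-1.3, 0.9, 0.0]
grip_width: 83.6
```

```bash
python3 - <<'E'
from h import *
print(go((462.1,100.8,130),66)); print(go((462.1,100.8,130),-24))
E
```

```text
([0.0085, 0.0909, 0.6097, 0.2337], 'twist', np.float64(28.0), 'jaw', np.float64(94.0), 'j7', np.float64(84.2))
([0.0085, 0.0909, 0.6097, -0.5163], 'twist', np.float64(-62.0), 'jaw', np.float64(94.0), 'j7', np.float64(84.2))
```

Emit:
{"fn": "arm_command", "kwargs": {"steps": [[0,0.091,0.61,0.234,0.05],[0,0.091,0.61,0.234,0.05],[0,0.091,0.61,0.234,0.05],[0,0.091,0.61,0.234,0.05],[0,0.091,0.61,0.234,0.05],[0,0.091,0.61,0.234,0.05],[0,0.091,0.61,0.234,0.05],[0,0.091,0.61,0.234,0.05],[0.02,0.091,0.61,0.234,0.05],[0.07,0.091,0.61,0.234,0.05],[0.09,0.091,0.61,0.234,0.05],[0.09,0.091,0.61,0.234,0.05]]}}

```text
clock: 27.82
eef_pos: [461.1, 100.7, 67.4]
tool_rot: [135.7, 89.8, -158.3]
ft_force: [0.1, 0.1, 0.3]
grip_width: 84.0
```

```bash
python3 - <<'E'
from h import *
print(go((462.1,100.8,5),65.8))
E
```

```text
([0.0832, -0.0014, 0.0009, 0.0017], 'twist', np.float64(0.2), 'jaw', np.float64(66.0), 'j7', np.float64(-11.0))
```

Emit:
{"fn": "arm_command", "kwargs": {"steps": [[0.035,-0.001,0.001,0,0.05],[0.06,-0.001,0.001,0,0.05],[0.078,-0.001,0.001,0,0.05],[0.083,-0.001,0.001,0,0.05],[0.083,-0.001,0.001,0,0.15],[0.083,-0.001,0.001,0,0.25],[0.083,-0.001,0.001,0,0.35],[0.083,-0.001,0.001,0,0.45],[0.083,-0.001,0.001,0,0.45],[0.083,-0.001,0.001,0,0.45]], "force": 35}}

```text
clock: 29.08
eef_pos: [463.4, 100.3, 7.1]
tool_rot: [-148.4, 89.9, -82.5]
ft_force: [-0.9, -2.1, 6.6]
grip_width: 59.6
```

Emit:
{"fn": "arm_command", "kwargs": {"steps": [[-0.01,0,0,0,0.45],[-0.03,0,0,0,0.45],[-0.07,0,0,0,0.45],[-0.13,0,0,0,0.45],[-0.14,0,0,0,0.45],[-0.14,0,0,0,0.45]]}}

```text
clock: 29.82
eef_pos: [463.6, 101.3, 111.4]
tool_rot: [-28.5, 90.0, 37.4]
ft_force: [-1.1, 0.2, -4.0]
grip_width: 59.4
```

```bash
python3 - <<'E'
from h import *
from station import ctrl
d=ctrl.get_image("top"); h,s,v=cv2.split(cv2.cvtColor(d["pixels"],cv2.COLOR_BGR2HSV).astype(int))
m=((abs(h-28)<6)&(s>110)&(v>90)).astype(np.uint8); m=cv2.morphologyEx(m,cv2.MORPH_OPEN,np.ones((3,3)))
c=max(cv2.findContours(m,0,1)[0],key=cv2.contourArea); print("yellow top",rect(cast(d,c[:,0].astype(float),10)))
print(go((678,.5,40),93.3)); print(go((678,.5,40),3.3))
E
```

```text
yellow top (array([680.7,   0.8]), array([131.7, 131.4]), 3.3)
([0.0941, -0.3164, -0.0057, -0.2279], 'twist', np.float64(-27.3), 'jaw', np.float64(66.0), 'j7', np.float64(-3.9))
([0.0941, -0.3164, -0.0057, 0.5221], 'twist', np.float64(62.7), 'jaw', np.float64(66.0), 'j7', np.float64(-3.9))
```

Emit:
{"fn": "arm_command", "kwargs": {"steps": [[-0.01,-0.3175,-0.006,-0.228,0.45],[-0.01,-0.3175,-0.006,-0.228,0.45],[-0.01,-0.3175,-0.006,-0.228,0.45],[-0.01,-0.3175,-0.006,-0.228,0.45],[-0.01,-0.3175,-0.006,-0.228,0.45],[-0.01,-0.3175,-0.006,-0.228,0.45],[0.04,-0.3175,-0.006,-0.228,0.45],[0.08,-0.3175,-0.006,-0.228,0.45],[0.09,-0.3175,-0.006,-0.228,0.45],[0.09,-0.3175,-0.006,-0.228,0.45]]}}

```text
clock: 31.12
eef_pos: [678.2, 1.6, 44.0]
tool_rot: [69.0, 89.9, 162.5]
ft_force: [0.7, -0.0, -2.9]
grip_width: 59.5
```

```bash
python3 - <<'E'
from h import *
print(go((679,.6,12),93.3))
E
```

```text
([0.0427, -0.001, -0.0014, 0.0011], 'twist', np.float64(0.1), 'jaw', np.float64(93.4), 'j7', np.float64(50.1))
```

Emit:
{"fn": "arm_command", "kwargs": {"steps": [[0.02,-0.001,-0.001,0,0.45],[0.033,-0.001,-0.001,0,0.45],[0.04,-0.001,-0.001,0,0.45],[0.0425,-0.001,-0.001,0,0.45],[0.0425,-0.001,-0.001,0,0.45]]}}

```text
clock: 31.75
eef_pos: [680.0, -0.2, 12.4]
tool_rot: [-41.0, 90.0, 52.3]
ft_force: [0.7, 0.6, -3.2]
grip_width: 59.5
```

Emit:
{"fn": "arm_command", "kwargs": {"steps": [[0.0013,0,0,0,0.45],[0.0026,0,0,0,0.45],[0.0026,0,0,0,0.45]]}}

```text
clock: 32.12
eef_pos: [680.2, -0.2, 11.3]
tool_rot: [-94.8, 90.0, -1.4]
ft_force: [-1.4, 0.1, 4.2]
grip_width: 59.3
```

Emit:
{"fn": "arm_command", "kwargs": {"steps": [[0,0,0,0,0.25],[0,0,0,0,0.18],[0,0,0,0,0.18],[0,0,0,0,0.18],[-0.02,0,0,0,0.18],[-0.06,0,0,0,0.18],[-0.12,0,0,0,0.1],[-0.2,0,0,0,0.05],[-0.27,0.2,0,0,0.05],[-0.27,0.28,0,0,0.05],[-0.27,0.28,0,0,0.05],[-0.27,0.28,0,0,0.05]]}}

```text
clock: 33.62
eef_pos: [467.1, -13.0, 214.3]
tool_rot: [174.0, 89.9, -92.6]
ft_force: [0.5, -0.6, 0.5]
grip_width: 83.6
```

```bash
python3 - <<'E'
from h import *
from station import ctrl
B=dict(white=(561.5,338.8,26),blue=(642,175.7,30),red=(630,-177.3,30),green=(562.3,-349.3,38),yellow=(679,.6,38))
for n in("top","scene"):
    d=ctrl.get_image(n); P=cloud(d); Z=P[...,2]
    for k,(x,y,z) in B.items():
        q=(abs(P[...,0]-x)<54)&(abs(P[...,1]-y)<54)&(Z>z-4)&(Z<z+7)
        if q.sum()>20: c,s,a=rect(P[q]); print(n,k,q.sum(),"off",(c-[x,y]).round(1),s,a,"z",np.median(Z[q]).round(1))
    cv2.imwrite(f"pics/{n}9.png",d["pixels"])
E
```

```text
top white 201 off [-18.3  12.4] [79.8 35.9] -42.4 z 26.5
top blue 419 off [-1.9 -1.9] [53.5 52. ] 28.0 z 30.6
top red 333 off [-1.6 -0.7] [46.2 40.1] 6.7 z 30.7
top green 1005 off [-1.1 -1.9] [89.8 61.5] 4.1 z 38.7
top yellow 973 off [-1.9 -2.2] [90.2 59.7] 3.1 z 38.3
scene white 366 off [-22.   -8.4] [84.2 38.2] 23.3 z 25.9
scene blue 769 off [0.2 0.6] [53.4 53. ] -26.5 z 30.0
scene red 504 off [0.6 1.9] [49.2 40.2] 6.0 z 29.8
scene green 1221 off [0.7 0.9] [91.8 61.9] 4.3 z 38.3
scene yellow 1709 off [0.  0.3] [91.4 60.4] 3.2 z 37.6
```

View pics/scene9.png

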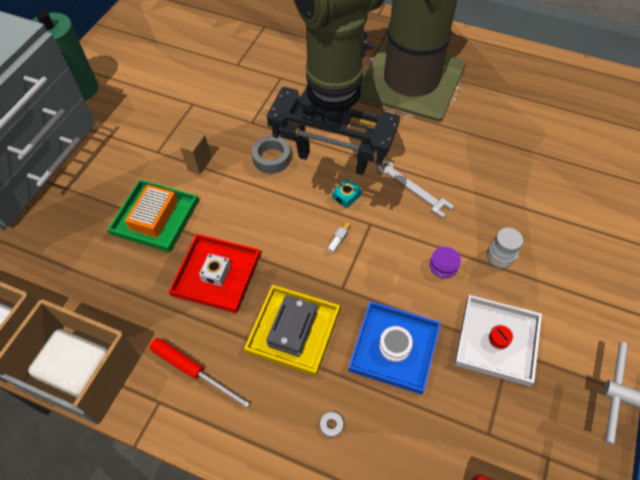

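All five parts are upright in their own bins: filter (151,209), carburettor (214,268), muffler (292,324), pulley (395,343), cap (501,336). The white-bin numbers picked up its rim. The earlier cap measurement, (561,340) against a bin centre of (561.5,339), and this picture both show it centred.

```bash
python3 -c "
from station import ctrl
print(ctrl.sign_off())"
```

```text
the job is handed in; nothing more can be done
None
```

All five parts are in their own bins, upright and released, and the job was handed in at about 34 s on the robot's clock. I took them in the listed order: fuel cap, starter pulley, carburettor, air filter, muffler. Each was lowered until it touched the bin floor, then let go. The look-alikes were left alone.

- **Position:** in the final check the pulley, carburettor, filter and muffler were within about 3 mm of their bin centres. Their top faces were at the expected heights, so they lie flat.
- **Camera disagreement:** the two cameras differ from each other by 2–3 mm, which is about the calibration limit.
- **Failed check:** the last depth measurement of the cap was spoiled because it picked up the white bin's rim. An earlier scene-camera measurement had it within about 2 mm of centre, and the final picture shows it centred and upright.
- **Contact force:** the filter was set down hardest, at about 11 N.

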